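Empty the top stacking cup of sweets into the glass bowl

ROBOT

A 6-joint arm with a two-finger parallel gripper is mounted at the origin on the work surface. World frame = base frame: x ahead of the robot, y to its left, z up, the work surface at z = 0. Lengths are in mm, angles in rad, forces in N, time in s.
With the tool pointing down it reaches from about 300 to 775 mm from the base axis. Payload 14.6 kg.
Tool frame: the origin (TCP) lies at the very end of the fingers, on their centre line; the grasp point (between the pads) lies manip.grip_depth behind it (manip.grip_depth is the distance from the TCP to the grasp point, in mm); x points along the fingers, z is the direction in which the jaws open and shut, and the axes are right-handed (so a half turn about x gives the same grasp; the last joint's range is limited). The gripper opens to 94 mm and grips with 3 to 60 N. Pads are 16 mm wide; open, the fingers measure 119 mm over their backs; the gripper's body (75 mm by 177 mm) begins 78 mm behind the grasp point.
Start: joints at [1.124, 0.3, 1.521, -0, 1.321, -0.067], TCP at [203.901, 510.797, 205.446] pointing down, gripper open.
Joint ranges: [-3.03, 3.03], [-0.79, 2.21], [0.23, 2.52], [-1.04, 4.18], [0, 3.07], [-2.55, 2.55]. Speed limits (rad/s): [2.22, 2.22, 2.57, 3.14, 3.14, 3.14].

INTERFACE

Orientations are given as [roll, pitch, yaw] about the fixed x, y, z axes, in that order (R = Rz(yaw) Ry(pitch) Rx(roll)).
In Python, from cell import manip gives the robot as it stands.
- The arm moves only by the tool step_arm, never from a script. Its argument "commands" is one flat list of numbers, 7 for each row, row after row: the shift along the tool's x, y, z in m, then the turn, a rotation vector about the tool's x, y, z in degrees, then the finger opening in m, from 0 to 0.094. A call has 1 to 5 rows; each row shifts and turns the commanded pose from where the row before left it, along the tool's axes as they then stand; what a row does not reach is not made up. A row lasts 1/8 s, in which the tool goes at most 62.5 mm and 10.7 degrees, less where a joint would pass 70% of its speed; a pose out of reach is approached as far as the arm can. A call with a gripper value outside its range is refused whole. The fingers move at their own pace and stop on an object; "squeeze" is the grip in N (left out, the last holds). Time passes only in rows, so rows that do not move let the fingers close. It gives the time, the measured TCP pose, the force and the opening at its end, in the units of the state.
- manip.read_state(): the state, without advancing time (a new reading comes with each control period).
- manip.camera(name): name is "scene" or "top" or "wrist"; returns the picture (480x640x3 uint8, red, green, blue); there is no depth.
- manip.camera_model(name): a dict with "intrinsics" (3x3 intrinsics, pixels), "origin" and "orientation" of the camera in the world; the wrist camera has in their place "tool_from_camera" (4x4, takes a point from camera to tool coordinates, whose origin is the TCP and whose axes are the tool frame's). Camera axes: x right, y up, looking along -z (the intrinsics and any distortion apply to the point x, -y, -z); pixel columns grow to the right and rows downward; lengths in mm; the calibration is good to about 2 mm. A picture is of the moment at which its call begins: read the wrist's pose just before it. camera_model takes no time and is no camera call.
- manip.sign_off(): hands the job in, once; it reports no verdict.
Trained networks look in the newest picture that a camera, given by its name, has taken for a name from the list of things; names that differ only in an ending like _2 or _b are one class to them, and where a whole thing is asked for, a point or a joint stands for the part that bears it (a point fixed in the world has none). Each returns a list of dicts, best first, with "score" (0 to 1); they miss things now and then, are a little off and sometimes report something else, mostly with a low value. They report only what shows in the picture. A call takes as long as a camera call. They do not tell look-alikes from the thing itself.
- manip.find_in(thing, camera): "centre" ([row, column] in pixels, amid what is visible of it).
- manip.outline_of(thing, camera): "pixels" (480x640 bool, what is visible of it) and "centre" ([row, column] in pixels, amid what is visible of it).
The state is a dict: "clock": time; "joints": joint angles; "qd": joint speeds; "effort": joint torques, N m; "eef_pos": TCP position; "eef_rot": TCP orientation; "wrist_force": force on the tool from outside, world axes, zero at the start; "moment": the same for the moment, N m; "finger_gap": finger opening in mm.
Only numpy, scipy, OpenCV 4.12 (cv2) and the standard library are available. Lean on these libraries where they do the work, as an engineer would, in place of code of your own. Each camera call takes 0.05 s, during which the arm holds its last target. There are 200 camera calls.

TASK

The topmost of the blue cups stacked in the leaning wooden stand holds five round sweets. Lift only that cup off the pile without spilling, tip all five sweets into the amber glass bowl while holding the cup, then set the empty cup down gently, upright and wholly on the grey coaster. Leave the other cups in the stand, and do not push the bowl about or disturb the jar, the red tin or the tea glass.

Things in the scene. Friction and masses are not known exactly. Their poses are not given: they have to be found in the camera images.
- stand: fixed wooden stand, foot 150 x 90 x 12 mm (long along its x), with a fixed blue cup leaning 40 degrees from vertical towards the stand's own -x, away from the robot. Two loose cups like it sit in it, each 29 mm further along the leaning axis, which lies in the stand's xz plane. Origin: at table height, 10 mm to +x of the foot's middle
- top_cup: the topmost blue cup, loose, holds the sweets, about 70 g, 63 mm tall: tapered foot (diameter 36 mm at the bottom, 50 mm at 34 mm up), then a straight round band of diameter 62 mm (64 mm across its facets' corners) from 34 mm up to the rim; wall 3 mm, floor 5 mm. Origin: centre of its underside; z: along its axis to the mouth, leaning at first
- top_cup_rim (a point): centre of the top cup's mouth, on its axis 63 mm from the underside. Only the 29 mm band below the rim stands out of the cup beneath; fingertips that go further down take the next cup too
- lower_cup: the next loose cup of the same shape and colour, under the top one; it must stay in the stand. Origin: centre of its underside, z along its axis
- sweet0_center (a point): centre of a round hard sweet, a yellow ball of 16 mm diameter, 10 g, at first in the top cup
- sweet1_center (a point): centre of a round hard sweet, a red ball of 16 mm diameter, 10 g, at first in the top cup
- sweet2_center (a point): centre of a round hard sweet, a yellow ball of 16 mm diameter, 10 g, at first in the top cup
- sweet3_center (a point): centre of a round hard sweet, a red ball of 16 mm diameter, 10 g, at first in the top cup
- sweet4_center (a point): centre of a round hard sweet, a yellow ball of 16 mm diameter, 10 g, at first in the top cup
- bowl: loose amber glass bowl, rim outer diameter 116 mm, 45 mm tall, wall 4 mm, 0.4 kg, mouth up. Origin: centre of its underside
- coaster: grey round coaster fixed to the table, diameter 100 mm, 5 mm thick. Origin: centre of its underside at table height
- jar: bystander: glass jar with a white cap, diameter 56 mm, 75 mm tall. Origin: centre of its underside
- tin: bystander: red plastic tin with a clip-on lid, 99 x 74 x 62 mm. Origin: centre of its underside
- tea_glass: bystander: waisted amber tea glass on a white saucer of 96 mm diameter (one piece), 80 mm tall. Origin: centre of its underside
Things that resemble listed ones, but are neither listed nor needed, are in the scene too. Of the things that look like the coaster, the larger one is meant.

How it is judged (in metres and radians):
On the way, in this order (a step that is already met when the one before it is completed fails the run):
1. the top cup is lifted clear of the pile with all five sweets still in it (distance between top_cup and lower_cup above 0.09 m and contact force between the fingers and top_cup above 0.5 N and distance between each of sweet0_center, sweet1_center, sweet2_center, sweet3_center, sweet4_center and top_cup below 0.058 m), for 0.1 s.
2. all five sweets lie in the bowl, the cup still in the fingers (horizontal distance between each of sweet0_center, sweet1_center, sweet2_center, sweet3_center, sweet4_center and bowl below 0.052 m and height (world z) of each of sweet0_center, sweet1_center, sweet2_center, sweet3_center, sweet4_center below 0.045 m and contact force between the fingers and top_cup above 0.5 N), for 0.2 s.
At the end, for the whole second after the job is handed in: All five sweets lie in the bowl (within 52 mm of its axis, below its rim); the top cup stands still, upright within 0.08 rad, axis within 32 mm of the coaster's centre; the lower cup is within 15 mm of its place in the stand; the bowl is upright, within 50 mm of its place (horizontal distance between each of sweet0_center, sweet1_center, sweet2_center, sweet3_center, sweet4_center and bowl below 0.052 m and height (world z) of each of sweet0_center, sweet1_center, sweet2_center, sweet3_center, sweet4_center below 0.045 m and horizontal distance between top_cup and coaster below 0.032 m and angle between top_cup's own z axis and vertical below 0.08 rad and height (world z) of top_cup between 0.001 and 0.01 m and linear speed of top_cup below 0.02 m/s and z of lower_cup in the frame of stand above 0.045 m and distance of lower_cup from where it was at the start of the episode below 0.015 m and distance of bowl from where it was at the start of the episode below 0.05 m and angle between bowl's own z axis and vertical below 0.1 rad); the robot touches nothing.
It fails at once if the lower cup is pulled out of its place by more than 25 mm (distance of lower_cup from where it was at the start of the episode above 0.025 m).
It fails at once if the cup is set down hard (over 25 N on the coaster) (contact force between top_cup and coaster above 25 N).
It fails at once if the bowl is pushed more than 50 mm or tipped (distance of bowl from where it was at the start of the episode above 0.05 m or angle between bowl's own z axis and vertical above 0.35 rad).
It fails at once if the jar, the tin or the tea glass is pushed more than 30 mm or tipped (distance of any of jar, tin, tea_glass from where it was at the start of the episode above 0.03 m or angle between any of jar, tin, tea_glass's own z axis and vertical above 0.3 rad).
It also fails if it takes over 56 s, if anything falls off the work surface, if the arm or the gripper's body presses on something with over 40 N, if the wrist force passes 120 N, or if a joint passes its speed limit or range.

## Working session

There is one attempt and no reset: what is moved stays moved. The work goes in short steps, Python scripts to look and compute and a tool call to move; the robot and the scene stay as the last step left them, time stands still between calls to the robot, and variables do not carry over. Pictures are saved under pics/ and viewed, about 8 in all and at most 12, crops included, and the job is handed in when it is done.

Besides the shell and the picture viewer there is one more tool, called after "Request:" by a JSON object that holds its "name" and its "arguments". step_arm: Moves the arm, as the interface text tells. Its arguments: {"type":"object","properties":{"commands":{"type":"array"},"squeeze":{"type":"number"}},"required":["commands"]}

```bash
mkdir -p pics; ls; cat > h.py <<'E'
import numpy as np, cv2, json
from cell import manip
from scipy.spatial.transform import Rotation as R
def tool():
    s=manip.read_state(); T=np.eye(4); T[:3,:3]=R.from_euler('xyz',s['eef_rot']).as_matrix(); T[:3,3]=s['eef_pos']; return T
def ori(o):
    o=np.array(o); return o if o.shape==(3,3) else R.from_euler('xyz',o).as_matrix()
def cam(name,T=None):
    m=manip.camera_model(name); K=np.array(m['intrinsics'])
    if 'origin' in m:
        C=np.eye(4); C[:3,:3]=ori(m['orientation']); C[:3,3]=m['origin']
    else: C=(tool() if T is None else T)@np.array(m['tool_from_camera'])
    return K,C
def ray(c,rc):
    K,C=c; p=np.linalg.inv(K)@[rc[1],rc[0],1]; d=C[:3,:3]@[p[0],-p[1],-p[2]]; return C[:3,3],d/np.linalg.norm(d)
def atz(c,rc,z):
    o,d=ray(c,rc); return o+d*(z-o[2])/d[2]
def proj(c,P):
    K,C=c; q=C[:3,:3].T@(np.array(P,float)-C[:3,3]); p=K@[q[0],-q[1],-q[2]]; return np.array([p[1]/p[2],p[0]/p[2]])
def tri(rs):
    A=np.zeros((3,3));b=np.zeros(3)
    for o,d in rs:
        M=np.eye(3)-np.outer(d,d);A+=M;b+=M@o
    x=np.linalg.solve(A,b); return x,[np.linalg.norm(np.cross(x-o,d)) for o,d in rs]
def save(n,im): cv2.imwrite('pics/'+n+'.png',cv2.cvtColor(im,cv2.COLOR_RGB2BGR))
E
python3 - <<'E'
from h import *
print(manip.read_state(), manip.grip_depth)
for n in('scene','top','wrist'):
    print(n,manip.camera_model(n))
    save(n+'0',manip.camera(n))
    if n!='wrist':
        for t in('top_cup','stand','bowl','coaster','jar','tin','tea_glass','sweet0_center','sweet1_center'):
            print(t,[(np.round(d['score'],2),np.round(d['centre'])) for d in manip.find_in(t,n)])
E
```

```text
pics
{'clock': 0.0, 'joints': array([ 1.12441606e+00,  3.00481779e-01,  1.52161142e+00, -5.19407941e-06,
        1.32070597e+00, -6.66086026e-02]), 'qd': array([ 0.00020739,  0.00054624,  0.00072605, -0.00055057, -0.00143357,
       -0.00020311]), 'effort': array([-3.03644221e-03, -5.31812239e+01, -3.52721035e+01,  7.08875502e-02,
        2.44569022e-02, -7.80450205e-05]), 'eef_pos': array([203.77781362, 510.557626  , 204.86764251]), 'eef_rot': array([ 3.07915384,  1.5695898 , -2.01300551]), 'wrist_force': array([-0.41541965, -0.11642889, -0.87203289]), 'moment': array([ 0.04928633,  0.0157167 , -0.02691025]), 'finger_gap': 94.12299122402226} 18.8
scene {'intrinsics': array([[596.27082788,   0.        , 313.3256382 ],
       [  0.        , 596.27082788, 244.67884774],
       [  0.        ,   0.        ,   1.        ]]), 'origin': array([1110.57914653,  108.14666279,  841.66979072]), 'orientation': array([ 0.65073834, -0.01083232,  1.81197572])}
top_cup [(np.float64(0.96), array([231., 325.]))]
stand [(np.float64(0.65), array([271., 314.]))]
bowl [(np.float64(0.96), array([253., 469.]
[... 901 characters left out ...]
64(0.83), array([169., 229.]))]
tin []
tea_glass [(np.float64(0.7), array([165., 311.]))]
sweet0_center []
sweet1_center [(np.float64(0.28), array([254., 444.]))]
wrist {'intrinsics': array([[356.43776415,   0.        , 328.05682186],
       [  0.        , 356.43776415, 235.33197205],
       [  0.        ,   0.        ,   1.        ]]), 'tool_from_camera': array([[ 2.11524918e-04,  2.81030038e-01, -9.59698949e-01,
        -1.78804146e+02],
       [ 4.01276340e-04,  9.59698870e-01,  2.81030103e-01,
         8.19834542e+01],
       [ 9.99999897e-01, -4.44549351e-04,  9.02295197e-05,
         5.36924723e-02],
       [ 0.00000000e+00,  0.00000000e+00,  0.00000000e+00,
         1.00000000e+00]])}
```

View pics/scene0.png

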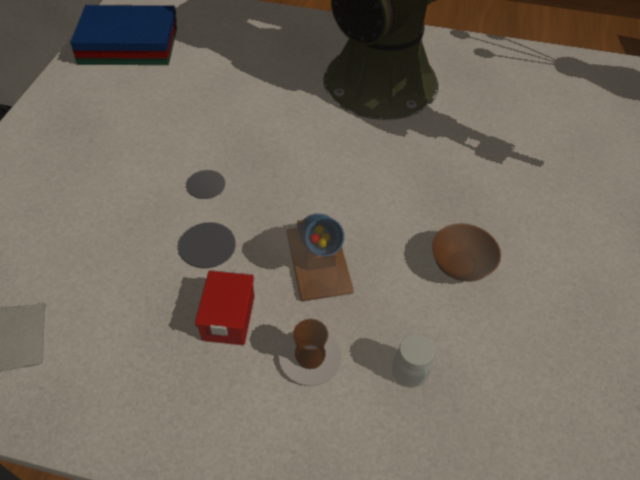

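View pics/top0.png

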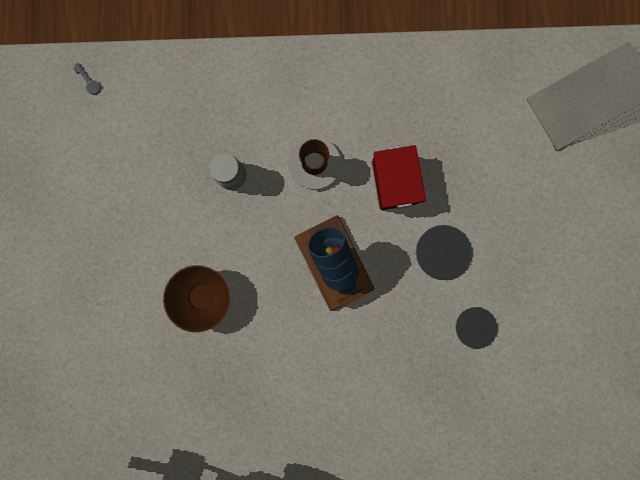

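The scene view shows the top cup's mouth with sweets at (235,322), the bowl at (252,467), the tin at (307,226), the tea glass at (350,310) and the jar at (360,414). There are two coaster-like discs at scene (244,207) and (184,205), which are top (252,444) and (328,477). The first is larger, so it should be the coaster meant, and the sizes will check that.

```bash
cat > m.py <<'E'
from h import *
ct,cs=cam('top'),cam('scene')
t=cv2.imread('pics/top0.png'); s=cv2.imread('pics/scene0.png')
for n,c,rc0 in(('coasterbig',ct,(252,444)),('small',ct,(328,477)),('big s',cs,(244,207)),('small s',cs,(184,205))):
    im=t if c is ct else s
    g=cv2.cvtColor(im,cv2.COLOR_BGR2GRAY)
    m=np.zeros((482,642),np.uint8); cv2.floodFill(g.copy(),m,(rc0[1],rc0[0]),255,8,8,cv2.FLOODFILL_FIXED_RANGE)
    k=np.argwhere(m[1:-1,1:-1]); W=np.array([atz(c,p,5) for p in k]); ar=np.ptp(W,0)
    print(n,W.mean(0).round(1),(W.max(0)+W.min(0))[:2]/2,'size',ar.round(1))
# foot corners
F=np.array([atz(ct,p,12) for p in((237,295),(216,338),(290,373),(310,333))]);print('foot',F.round(1),F.mean(0),[np.linalg.norm(F[i]-F[i-1]).round(1) for i in range(4)])
F=np.array([atz(cs,p,12) for p in((227,289),(300,303),(294,351))]);print('foot s',F.round(1),np.linalg.norm(np.diff(F,axis=0),axis=1))
manip.camera('top');manip.camera('scene')
o={}
for th in('bowl','top_cup','tin','jar','tea_glass','sweet0_center'):
  for cn,c in(('top',ct),('scene',cs)):
    for d in manip.outline_of(th,cn)[:2]:
        p=np.argwhere(d['pixels']); print(th,cn,round(d['score'],2),np.round(d['centre']),p.min(0),p.max(0),len(p))
        z={'bowl':45,'tin':62,'jar':75,'tea_glass':80}.get(th)
        if z: 
            W=np.array([atz(c,q,z) for q in p]);print('    at top z',((W.max(0)+W.min(0))/2).round(),np.ptp(W,0).round())
T=tool();print(T.round(3))
E
python3 m.py
python3 - <<'E'
import cv2
a=cv2.imread('pics/top0.png')[200:350,260:520]
b=cv2.imread('pics/scene0.png')[190:310,270:370]
a=cv2.resize(a,(780,450),interpolation=cv2.INTER_CUBIC)
cv2.imwrite('pics/c1.png',a)
cv2.imwrite('pics/c2.png',cv2.resize(b,(500,600),interpolation=cv2.INTER_CUBIC))
E
```

```text
coasterbig [ 533.1 -217.2    5. ] [ 533.01999253 -217.81332407] size [96.7 99.6  0. ]
small [ 397.  -269.3    5. ] [ 396.96309872 -269.46784825] size [72.9 73.8  0. ]
big s [ 536.9 -217.8    5. ] [ 535.70871556 -218.30989653] size [97.1 97.5  0. ]
small s [ 400.  -270.3    5. ] [ 399.65218707 -270.69532071] size [70.8 70.9  0. ]
foot [[568.4  51.4  12. ]
 [604.1 -27.3  12. ]
 [469.4 -85.7  12. ]
 [435.9 -13.1  12. ]] [519.44375235 -18.68050455  12.        ] [np.float64(147.3), np.float64(86.4), np.float64(146.8), np.float64(80.0)]
foot s [[467.1 -85.7  12. ]
 [609.4 -23.2  12. ]
 [578.8  50.5  12. ]] [155.37279995  79.83176537]
bowl top 0.57 [299. 195.] [265 163] [332 228] 3557
    at top z [466. 224.  45.] [115. 112.   0.]
bowl top 0.21 [242. 327.] [226 307] [267 348] 1221
    at top z [548.  -6.  45.] [71. 71.  0.]
bowl scene 0.79 [253. 469.] [223 432] [281 500] 3105
    at top z [470. 221.  45.] [122. 113.   0.]
bowl scene 0.69 [218. 309.] [215 302] [232 324] 68
    at top z [475. -41.  45.] [46. 30.  0.]
top_cup top 0.68 [249. 331.] [226 307] [267 348] 1170
top_cup scene 0.78 [23
[... 270 characters left out ...]
[189 245] 1016
    at top z [679. 160.  75.] [62. 61.  0.]
jar scene 0.85 [358. 414.] [334 392] [387 434] 1766
    at top z [705. 162.  75.] [85. 55.  0.]
tea_glass top 0.94 [165. 317.] [137 288] [187 339] 2080
    at top z [689.  14.  80.] [85. 86.  0.]
tea_glass scene 0.97 [355. 308.] [319 279] [385 341] 3080
    at top z [730.  20.  80.] [102.  87.   0.]
sweet0_center top 0.35 [298. 198.] [265 163] [331 228] 3480
sweet0_center scene 0.39 [231. 317.] [225 315] [234 323] 70
[[ 0.00000e+00 -9.29000e-01  3.71000e-01  2.03897e+02]
 [ 0.00000e+00  3.71000e-01  9.29000e-01  5.10793e+02]
 [-1.00000e+00 -0.00000e+00  0.00000e+00  2.05460e+02]
 [ 0.00000e+00  0.00000e+00  0.00000e+00  1.00000e+00]]
```

View pics/c1.png

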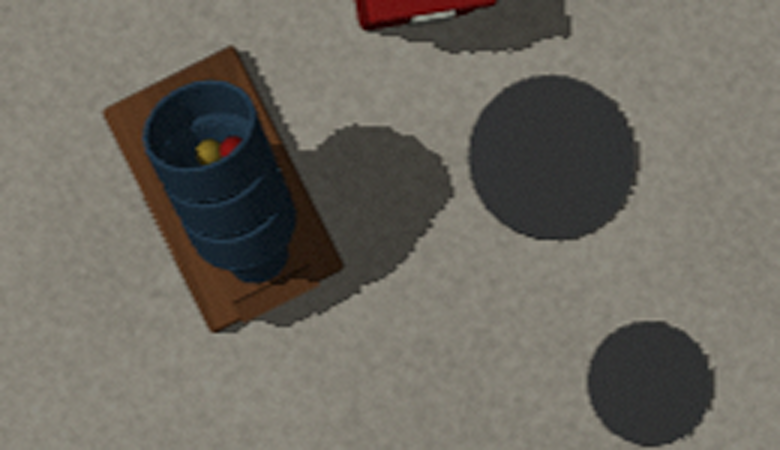

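View pics/c2.png

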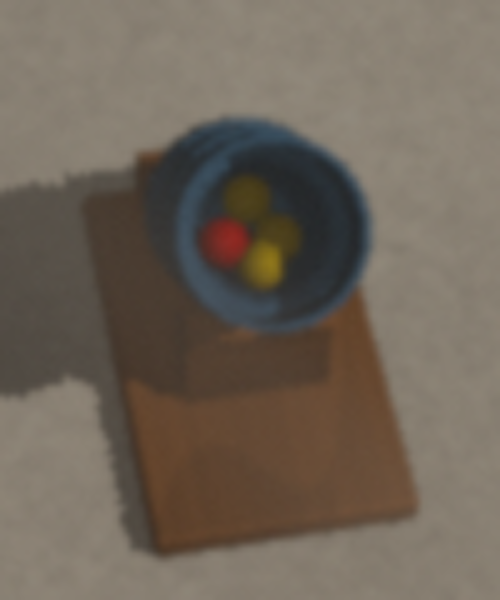

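The crop confirms it: the disc at top (252,444) measures about 98 mm, so it is the 100 mm coaster. The one at (328,477) is about 73 mm and is the look-alike. The rim centre is at top (241.7,327.5) and scene (236.6,324.6).

```bash
python3 - <<'E'
from h import *
ct,cs=cam('top'),cam('scene')
x,r=tri([ray(ct,(241.7,327.5)),ray(cs,(236.6,324.6))]);print(x,r)
b,_=tri([ray(ct,(299,195.5)),ray(cs,(252.5,467))]);print('bowl',b,_)
psi=np.radians(24.3);s,c=np.sin(np.radians(40)),np.cos(np.radians(40))
a=np.array([s*np.cos(psi),s*np.sin(psi),c]);j=np.array([-np.sin(psi),np.cos(psi),0]);e=np.cross(j,a)
for k,cc in(('top0',ct),('scene0',cs)):
    im=cv2.imread(f'pics/{k}.png'); im=cv2.resize(im,None,fx=4,fy=4,interpolation=cv2.INTER_CUBIC)
    for off in(0,29,58):
        P=[proj(cc,x-a*off+31*(np.cos(u)*j+np.sin(u)*e))[::-1]*4+1.5 for u in np.linspace(0,6.28,60)]
        cv2.polylines(im,[np.int32(P)],False,(0,255,0),1)
    q=proj(cc,x-20*a).astype(int)*4; im=im[q[0]-180:q[0]+180,q[1]-180:q[1]+180]
    globals()[k]=im
cv2.imwrite('pics/fit.png',np.hstack([top0,scene0]))
E
```

```text
[553.41893046  -3.85233362 116.87886387] [np.float64(0.9470860430253859), np.float64(0.9470860430253488)]
bowl [464.0086361  225.97544515  35.11764097] [np.float64(0.4792641021824647), np.float64(0.4792641021824037)]
```

View pics/fit.png

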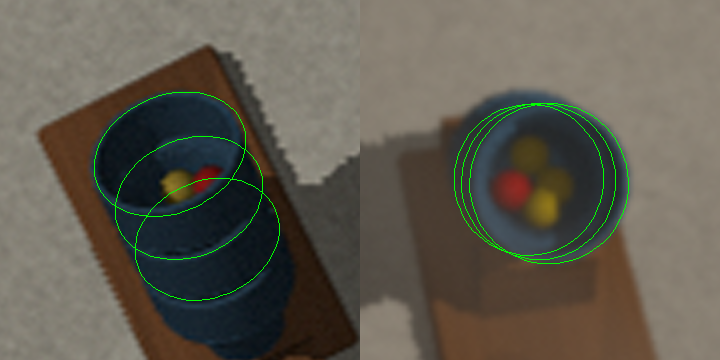

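```bash
cat > plan.py <<'E'
from h import *
def Rt(az,tau,phi=0):
    """az: forward azimuth deg, tau: tilt of fingers from down, phi: roll about fingers; tool z = -(left) at phi=0"""
    p,t=np.radians(az),np.radians(tau); F=np.array([np.cos(p),np.sin(p),0]);U=np.array([0,0,1.]);L=np.cross(U,F)
    x=np.sin(t)*F-np.cos(t)*U; z=-L; y=np.cross(z,x)
    return np.column_stack([x,y,z])@R.from_euler('x',phi,degrees=True).as_matrix()
GD=18.8
def plan(G,Rg,n,gap,T=None,show=True):
    """G: target grasp point; rows printed"""
    T=tool() if T is None else T
    P=np.array(G)+GD*Rg[:,0]; dr=(R.from_matrix(T[:3,:3]).inv()*R.from_matrix(Rg)).as_rotvec()
    # interpolate the grasp point linearly and the turn evenly
    p0=T[:3,3]-GD*T[:3,0]; Rc=T[:3,:3]; pc=T[:3,3]; out=[]
    for i in range(1,n+1):
        Rn=T[:3,:3]@R.from_rotvec(dr*i/n).as_matrix(); pn=p0+(np.array(G)-p0)*i/n+GD*Rn[:,0]
        sh=Rc.T@(pn-pc)/1000; rv=(R.from_matrix(Rc).inv()*R.from_matrix(Rn)).as_rotvec(degrees=True)
        out.append([*sh.round(4),*rv.round(2),gap]); Rc,pc=Rn,pn
    if show:
        for k in range(0,n,5): print(', '.join(', '.join(f'{v:g}' for v in r) for r in out[k:k+5]))
    E=np.eye(4);E[:3,:3]=Rg;E[:3,3]=P;return E
E
python3 - <<'E'
from plan import *
rim=np.array([553.4,-3.9,116.9]);az=24.3;u=np.radians([40,az])
a=np.array([np.sin(u[0])*np.cos(u[1]),np.sin(u[0])*np.sin(u[1]),np.cos(u[0])])
Rg=Rt(az,25);G=rim-14*a;print(G, a)
E=plan(G-140*Rg[:,0],Rg,15,0.094);print(E.round(1))
E
```

```text
[545.19825773  -7.60322863 106.1753778 ] [0.58583873 0.26451633 0.76604444]
-0.0006, -0.031, -0.0258, 8.76, -1.94, 0.83, 0.094, -0.0019, -0.0346, -0.0207, 8.76, -1.94, 0.83, 0.094, -0.003, -0.0374, -0.0151, 8.76, -1.94, 0.83, 0.094, -0.004, -0.0393, -0.0091, 8.76, -1.94, 0.83, 0.094, -0.0048, -0.0403, -0.0028, 8.76, -1.94, 0.83, 0.094
-0.0054, -0.0403, 0.0036, 8.76, -1.94, 0.83, 0.094, -0.0058, -0.0392, 0.0099, 8.76, -1.94, 0.83, 0.094, -0.0059, -0.0373, 0.016, 8.76, -1.94, 0.83, 0.094, -0.0058, -0.0344, 0.0217, 8.76, -1.94, 0.83, 0.094, -0.0055, -0.0307, 0.0269, 8.76, -1.94, 0.83, 0.094
-0.005, -0.0263, 0.0315, 8.76, -1.94, 0.83, 0.094, -0.0042, -0.0212, 0.0353, 8.76, -1.94, 0.83, 0.094, -0.0032, -0.0156, 0.0383, 8.76, -1.94, 0.83, 0.094, -0.0021, -0.0096, 0.0403, 8.76, -1.94, 0.83, 0.094, -0.0008, -0.0035, 0.0414, 8.76, -1.94, 0.83, 0.094
[[ 4.000e-01  8.000e-01  4.000e-01  4.985e+02]
 [ 2.000e-01  4.000e-01 -9.000e-01 -2.870e+01]
 [-9.000e-01  4.000e-01  0.000e+00  2.160e+02]
 [ 0.000e+00  0.000e+00  0.000e+00  1.000e+00]]
```

Request:
{"name": "step_arm", "arguments": {"commands": [-0.001,-0.031,-0.026,8.76,-1.94,0.83,0.094,-0.002,-0.035,-0.021,8.76,-1.94,0.83,0.094,-0.003,-0.037,-0.015,8.76,-1.94,0.83,0.094,-0.004,-0.039,-0.009,8.76,-1.94,0.83,0.094,-0.005,-0.04,-0.003,8.76,-1.94,0.83,0.094]}}

```text
clock: 2.38
eef_pos: [300.7, 332.1, 209.5]
eef_rot: [0.788, 1.39, 1.208]
wrist_force: [0.7, 1.3, -0.3]
finger_gap: 94.0
```

Request:
{"name": "step_arm", "arguments": {"commands": [-0.005,-0.04,0.004,8.76,-1.94,0.83,0.094,-0.006,-0.039,0.01,8.76,-1.94,0.83,0.094,-0.006,-0.037,0.016,8.76,-1.94,0.83,0.094,-0.006,-0.034,0.022,8.76,-1.94,0.83,0.094,-0.005,-0.031,0.027,8.76,-1.94,0.83,0.094]}}

```text
clock: 3.0
eef_pos: [400.2, 153.5, 213.0]
eef_rot: [1.177, 1.236, 0.819]
wrist_force: [-0.4, 1.1, 0.2]
finger_gap: 93.9
```

Request:
{"name": "step_arm", "arguments": {"commands": [-0.005,-0.026,0.031,8.76,-1.94,0.83,0.094,-0.004,-0.021,0.035,8.76,-1.94,0.83,0.094,-0.003,-0.016,0.038,8.76,-1.94,0.83,0.094,-0.002,-0.01,0.04,8.76,-1.94,0.83,0.094,-0.001,-0.003,0.041,8.76,-1.94,0.83,0.094]}}

```text
clock: 3.62
eef_pos: [497.5, -27.6, 215.8]
eef_rot: [1.576, 1.134, 0.422]
wrist_force: [0.4, 0.7, 0.3]
finger_gap: 93.8
```

Request:
{"name": "step_arm", "arguments": {"commands": [0,0,0,0,0,0,0.094,0,0,0,0,0,0,0.094]}}

```text
clock: 3.88
eef_pos: [496.7, -25.7, 215.5]
eef_rot: [1.573, 1.135, 0.427]
wrist_force: [0.4, 0.7, -0.1]
finger_gap: 93.8
```

```bash
python3 - <<'E'
from plan import *
s=manip.read_state();T=tool();print(T.round(3),s['joints'].round(3),s['clock'])
im=manip.camera('wrist');save('w1',im);np.save('T1.npy',T)
c=cam('wrist',T)
rim=np.array([553.4,-3.9,116.9]);u=np.radians([40,24.3])
a=np.array([np.sin(u[0])*np.cos(u[1]),np.sin(u[0])*np.sin(u[1]),np.cos(u[0])]);j=np.array([-np.sin(u[1]),np.cos(u[1]),0]);e=np.cross(j,a)
for th in('top_cup','sweet0_center'):
    for d in manip.outline_of(th,'wrist')[:2]:
        p=np.argwhere(d['pixels']);print(th,d['score'],d['centre'],p.min(0),p.max(0))
o=im[:,:,::-1].copy()
for off in(0,29,58):
    P=[proj(c,rim-a*off+31*(np.cos(t)*j+np.sin(t)*e))[::-1] for t in np.linspace(0,6.28,60)]
    cv2.polylines(o,[np.int32(P)],False,(0,255,0),1)
cv2.imwrite('pics/w1o.png',o);print(proj(c,rim))
E
```

```text
[[ 3.84000e-01  8.26000e-01  4.12000e-01  4.96694e+02]
 [ 1.75000e-01  3.73000e-01 -9.11000e-01 -2.57000e+01]
 [-9.06000e-01  4.22000e-01 -1.00000e-03  2.15537e+02]
 [ 0.00000e+00  0.00000e+00  0.00000e+00  1.00000e+00]] [-0.276 -0.028  1.931  0.348  0.928  0.704] 3.875
top_cup 0.62 [228.7, 332.6] [194 296] [263 368]
[215.64301415 332.25432182]
```

View pics/w1o.png

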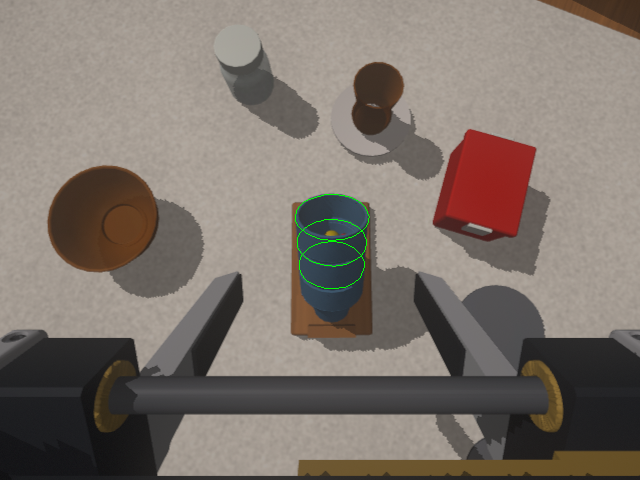

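The wrist view confirms the model. The projected rim ellipse sits on the real rim (columns 296–368, rows 194 to about 240), the foot edges run straight up the picture so the azimuth is right, and the cup is centred between the jaws at about column 332.

```bash
python3 - <<'E'
from plan import *
rim=np.array([553.4,-3.9,116.9]);az=24.3;u=np.radians([40,az])
a=np.array([np.sin(u[0])*np.cos(u[1]),np.sin(u[0])*np.sin(u[1]),np.cos(u[0])])
Rg=Rt(az,25);G=rim-13*a
E=plan(G-40*Rg[:,0],Rg,4,0.094)
E=plan(G,Rg,3,0.094,E)
E
```

```text
0.0249, 0.0003, 0.001, 0.01, -0.02, -0, 0.094, 0.0249, 0.0003, 0.001, 0.01, -0.02, -0, 0.094, 0.0249, 0.0003, 0.001, 0.01, -0.02, -0, 0.094, 0.0249, 0.0003, 0.0009, 0.01, -0.02, -0, 0.094
0.0133, -0, -0, 0, 0, 0, 0.094, 0.0133, 0, 0, 0, 0, 0, 0.094, 0.0133, -0, -0, 0, 0, 0, 0.094
```

Request:
{"name": "step_arm", "arguments": {"commands": [0.025,0,0.001,0,0,0,0.094,0.025,0,0.001,0,0,0,0.094,0.025,0,0.001,0,0,0,0.094,0.025,0.001,0.001,0,0,0,0.094]}}

```text
clock: 4.53
eef_pos: [538.1, -11.1, 124.9]
eef_rot: [1.573, 1.134, 0.427]
wrist_force: [0.0, -0.1, -0.3]
finger_gap: 94.2
```

Request:
{"name": "step_arm", "arguments": {"commands": [0.0135,0,0,0,0,0,0.094,0.0135,0,0,0,0,0,0.094,0.013,0,0,0,0,0,0.094,0,0,0,0,0,0,0.094]}}

```text
clock: 5.03
eef_pos: [553.3, -4.8, 88.5]
eef_rot: [1.575, 1.135, 0.428]
wrist_force: [-0.7, 0.9, -0.8]
finger_gap: 93.9
```

```bash
python3 - <<'E'
from plan import *
rim=np.array([553.4,-3.9,116.9]);az=24.3;u=np.radians([40,az])
a=np.array([np.sin(u[0])*np.cos(u[1]),np.sin(u[0])*np.sin(u[1]),np.cos(u[0])])
Rg=Rt(az,25);G=rim-13*a;T=tool();c=cam('wrist',T)
im=manip.camera('wrist');j=np.array([-np.sin(u[1]),np.cos(u[1]),0]);e=np.cross(j,a)
o=im[:,:,::-1].copy()
for off in(0,29):
    P=[proj(c,rim-a*off+31*(np.cos(t)*j+np.sin(t)*e))[::-1] for t in np.linspace(0,6.28,60)]
    cv2.polylines(o,[np.int32(P)],False,(0,255,0),1)
cv2.imwrite('pics/w2o.png',o[100:400,120:540])
plan(G,Rg,1,0.094)
E
```

```text
-0.0007, 0.0004, -0.0009, -0.07, -0.06, 0.01, 0.094
```

View pics/w2o.png

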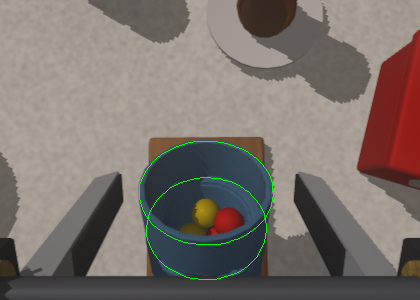

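The rim overlay still fits (columns 139–273, with the sweets inside), and the fingers at about columns 122 and 295 are centred on the cup. Closing now.

Request:
{"name": "step_arm", "arguments": {"commands": [0,0,-0.001,0,0,0,0.07,0,0,0,0,0,0,0.06,0,0,0,0,0,0,0.05,0,0,0,0,0,0,0.05,0,0,0,0,0,0,0.05], "squeeze": 20}}

```text
clock: 5.7
eef_pos: [553.1, -4.1, 89.4]
eef_rot: [1.573, 1.134, 0.426]
wrist_force: [-0.3, 0.9, 1.7]
finger_gap: 60.5
```

Request:
{"name": "step_arm", "arguments": {"commands": [0,0,0,0,0,0,0.05,0,0,0,0,0,0,0.05]}}

```text
clock: 5.95
eef_pos: [553.1, -4.0, 89.3]
eef_rot: [1.573, 1.134, 0.426]
wrist_force: [-0.5, 1.2, 3.1]
finger_gap: 60.6
```

```bash
python3 - <<'E'
from plan import *
T=tool();u=np.radians([40,24.3])
a=np.array([np.sin(u[0])*np.cos(u[1]),np.sin(u[0])*np.sin(u[1]),np.cos(u[0])])
print((T[:3,:3].T@a*100).round(1))
E
```

```text
[-42.2  90.6  -0.1]
```

Request:
{"name": "step_arm", "arguments": {"commands": [-0.002,0.0045,0,0,0,0,0.05,-0.0034,0.0072,0,0,0,0,0.05,-0.0034,0.0072,0,0,0,0,0.05,-0.0034,0.0072,0,0,0,0,0.05,-0.0034,0.0072,0,0,0,0,0.05]}}

```text
clock: 6.58
eef_pos: [574.8, 5.8, 117.9]
eef_rot: [1.574, 1.134, 0.426]
wrist_force: [0.2, 0.1, -0.6]
finger_gap: 60.5
```

```bash
python3 - <<'E'
from plan import *
a=manip.camera('scene')[150:300,250:400];b=manip.camera('wrist')[100:400,120:540]
save('l1',np.hstack([cv2.resize(np.ascontiguousarray(a),(300,300)),b]))
E
```

```text
(no output)
```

View pics/l1.png

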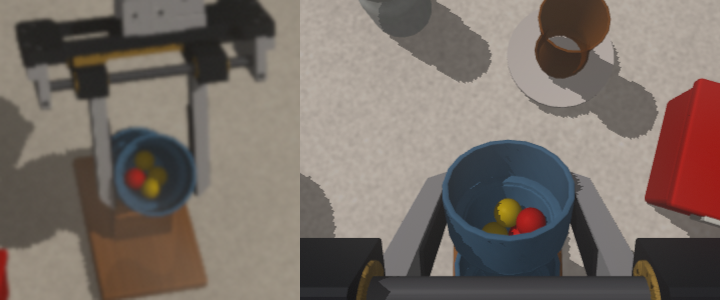

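The cup is coming up with the sweets in it, and the cup below seems to stay. I'll carry on along the axis.

Request:
{"name": "step_arm", "arguments": {"commands": [-0.0046,0.01,0,0,0,0,0.05,-0.0046,0.01,0,0,0,0,0.05,-0.0046,0.01,0,0,0,0,0.05,-0.0046,0.01,0,0,0,0,0.05,-0.0046,0.01,0,0,0,0,0.05]}}

```text
clock: 7.3
eef_pos: [607.4, 20.4, 160.0]
eef_rot: [1.574, 1.134, 0.426]
wrist_force: [0.4, 0.2, -1.2]
finger_gap: 60.3
```

Request:
{"name": "step_arm", "arguments": {"commands": [-0.0046,0.01,0,0,0,0,0.05,-0.0046,0.01,0,0,0,0,0.05,0,0,0,0,0,0,0.05,0,0,0,0,0,0,0.05]}}

```text
clock: 7.8
eef_pos: [619.7, 26.0, 175.8]
eef_rot: [1.574, 1.135, 0.427]
wrist_force: [-0.7, 0.3, -1.2]
finger_gap: 60.2
```

```bash
python3 - <<'E'
from plan import *
a=manip.camera('scene')[130:310,230:410];b=manip.camera('top')[180:330,250:400];T=tool();c=cam('wrist',T)
cc=manip.camera('wrist')
save('l2',np.hstack([cv2.resize(np.ascontiguousarray(x),(266,300)) for x in(a,b,cc[80:380,200:466])]))
s=manip.read_state();print(s['joints'].round(3),s['clock'])
for th in('sweet0_center','sweet1_center'):
    print([(d['score'],np.round(d['centre'])) for d in manip.find_in(th,'wrist')])
E
```

```text
[-0.112  0.278  1.683  0.3    0.823  0.871] 7.95
[]
[]
```

View pics/l2.png

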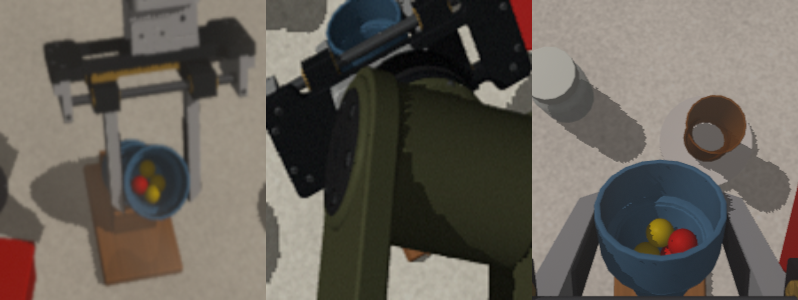

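Step 1's geometry is met: the cup has risen about 113 mm along its axis, all the visible sweets are still in it, and the lower cup stays in the stand. Next I'll fit the arm's kinematics so I can check the pour and place poses against the joint ranges.

```bash
cat > kin.py <<'E'
from plan import *
from scipy.optimize import least_squares
D=[([1.12441606,.300481779,1.52161142,0,1.32070597,-.0666086],[203.78,510.56,204.87],[3.07915384,1.5695898,-2.01300551]),
([-0.276,-0.028,1.931,0.348,0.928,0.704],[496.69,-25.7,215.54],[1.573,1.135,.427]),
([-0.112,0.278,1.683,0.3,0.823,0.871],[619.7,26.0,175.8],[1.574,1.135,.427])]
rz=lambda t:R.from_euler('z',t);ry=lambda t:R.from_euler('y',t)
s=manip.read_state();D.append((list(s['joints']),list(s['eef_pos']),list(s['eef_rot'])))
def rots(q,s4,s6):
    A=rz(q[0]);B=A*ry(q[1]);C=B*ry(q[2]);E=C*rz(s4*q[3])*ry(q[4]);return A,B,C,E*rz(s6*q[5])
best=None
for s4 in(1,-1):
  for s6 in(1,-1):
    K=[rots(q,s4,s6)[3].inv()*R.from_euler('xyz',e) for q,_,e in D]
    err=max((K[0].inv()*k).magnitude() for k in K)
    if best is None or err<best[0]: best=(err,s4,s6,R.concatenate(K).mean())
err,s4,s6,KC=best
def basis(q):
    A,B,C,E=rots(q,s4,s6); return np.column_stack([A.apply([1,0,0]),[0,0,1],B.apply([0,0,1]),C.apply([1,0,0]),C.apply([0,0,1]),E.apply([0,0,1])])
M=np.vstack([basis(q) for q,_,_ in D]);b=np.concatenate([p for _,p,_ in D])
prior=np.array([0,330,400,0,400,250.]);w=.02
L=np.linalg.lstsq(np.vstack([M,w*np.eye(6)]),np.concatenate([b,w*prior]),rcond=None)[0]
def fk(q): return basis(q)@L,rots(q,s4,s6)[3]*KC
lo=np.array([-3.03,-.79,.23,-1.04,0,-2.55]);hi=np.array([3.03,2.21,2.52,4.18,3.07,2.55])
def ik(P,Rg,q0):
    def f(q):
        p,r=fk(q);return np.concatenate([(p-P)/100,(r.inv()*R.from_matrix(Rg)).as_rotvec()])
    m=least_squares(f,np.clip(q0,lo+.01,hi-.01),bounds=(lo,hi));return m.x,np.linalg.norm(m.fun)
E
cat > chk.py <<'E'
from kin import *
print('rot err',err,s4,s6,'L',L.round(1),'res',(M@L-b).round(1))
q=manip.read_state()['joints']
bowl=np.array([466,224,0])
for az in(-60,-40,-20,0,25,50):
    row=[]
    for sg in(1,-1):
        qq=q.copy();ok=True
        for ph in range(0,151,15):
            Rg=Rt(az,70,sg*ph);G=bowl+[0,0,130];qq,e=ik(G+GD*Rg[:,0],Rg,qq)
            if e>.01: ok=False;break
        row.append((sg,ph,ok,qq.round(2)))
    print(az,*row,sep='\n  ')
for az in(-60,-22,0,20,40):
    Rg=Rt(az,65);G=np.array([534.5,-217.6,60]);print('place',az,ik(G+GD*Rg[:,0],Rg,q))
E
python3 chk.py
```

```text
rot err 0.0011179291112761122 1 1 L [-129.7  663.3  474.5  348.6  643.   416.9] res [ 32.1 -17.7  -2.8   1.1   3.    4.8   0.3  -4.8  -1.1   0.6  -5.   -1. ]
-60
  (1, 0, False, array([ 0.5 ,  0.22,  1.84, -0.22,  0.74,  2.55]))
  (-1, 0, False, array([ 0.5 ,  0.22,  1.84, -0.22,  0.74,  2.55]))
-40
  (1, 0, False, array([0.39, 0.31, 2.04, 0.18, 0.  , 2.03]))
  (-1, 0, False, array([0.39, 0.31, 2.04, 0.18, 0.  , 2.03]))
-20
  (1, 0, False, array([ 0.49,  0.25,  2.01, -0.53,  0.21,  2.55]))
  (-1, 0, False, array([ 0.49,  0.25,  2.01, -0.53,  0.21,  2.55]))
0
  (1, 0, False, array([0.42, 0.31, 2.03, 0.65, 0.  , 1.15]))
  (-1, 0, False, array([0.42, 0.31, 2.03, 0.65, 0.  , 1.15]))
25
  (1, 150, True, array([0.48, 0.8 , 1.94, 3.2 , 0.82, 1.02]))
  (-1, 60, False, array([ 0.39,  0.8 ,  1.94,  3.04,  0.81, -2.55]))
50
  (1, 150, True, array([-0.27,  0.79,  1.82,  1.76,  1.06,  1.61]))
  (-1, 90, False, array([-0.27,  0.78,  1.82,  1.73,  1.05, -2.55]))
place -60 (array([-0.35651228,  0.52217442,  1.81207283, -0.57640087,  0.15186632,
        2.55      ]), np.float64(0.627770046524233))
place -22 (array([-3.86496640e-01,  5.59386918e-01,  1.82553139e+00,  1.35178262e+00,
        2.79995553e-19,  2.17867889e-01]), np.float64(0.3798279922530275))
place 0 (array([-0.89723116,  0.89857545,  1.69575963,  1.925924  ,  0.85649324,
       -1.00189767]), np.float64(1.2596188457055228e-15))
place 20 (array([-1.05034871,  0.93287467,  1.51709161,  1.40367402,  1.132843  ,
       -0.80339889]), np.float64(2.8284225909015886e-15))
place 40 (array([-1.04955641,  1.00726516,  1.29312728,  1.12942002,  1.40725931,
       -0.73175013]), np.float64(2.8050502116376443e-11))
```

```bash
sed -i "s/np.column_stack(\[A.apply(\[1,0,0\])/np.column_stack([A.apply([0,1,0]),A.apply([1,0,0])/; s/prior=np.array(\[0,/prior=np.array([0,0,/; s/np.eye(6)/np.eye(7)/" kin.py; python3 chk.py
```

```text
rot err 0.0011179291112761122 1 1 L [ 3.630e+01 -3.000e-01  2.281e+02  4.239e+02  4.570e+01  4.492e+02
  2.722e+02] res [ 0.3 -0.1  0.   0.1 -0.  -0.2 -0.1  0.2  0.1 -0.   0.1  0.1]
-60
  (1, 0, False, array([ 0.46,  0.19,  1.9 , -0.39,  0.8 ,  2.55]))
  (-1, 0, False, array([ 0.46,  0.19,  1.9 , -0.39,  0.8 ,  2.55]))
-40
  (1, 0, False, array([ 0.45,  0.11,  2.05, -0.48,  0.52,  2.55]))
  (-1, 0, False, array([ 0.45,  0.11,  2.05, -0.48,  0.52,  2.55]))
-20
  (1, 0, False, array([ 0.42,  0.08,  2.16, -0.61,  0.26,  2.55]))
  (-1, 0, False, array([ 0.42,  0.08,  2.16, -0.61,  0.26,  2.55]))
0
  (1, 0, False, array([ 0.36,  0.07,  2.24, -0.27,  0.  ,  2.03]))
  (-1, 0, False, array([ 0.36,  0.07,  2.24, -0.27,  0.  ,  2.03]))
25
  (1, 150, True, array([0.33, 0.27, 2.4 , 2.99, 0.75, 1.12]))
  (-1, 75, False, array([ 0.24,  0.23,  2.38,  2.69,  0.68, -2.55]))
50
  (1, 150, True, array([0.02, 0.32, 2.31, 2.05, 0.93, 1.53]))
  (-1, 90, False, array([ 0.01,  0.3 ,  2.29,  1.96,  0.89, -2.55]))
place -60 (array([-0.43333689,  0.35257533,  2.01326767, -0.62661461,  0.15272366,
        2.55      ]), np.float64(0.602079085158815))
place -22 (array([-0.49318452,  0.5140976 ,  2.21700709,  2.99227397,  0.72712221,
       -1.50481308]), np.float64(3.1292549527288494e-14))
place 0 (array([-0.71712149,  0.54160118,  2.14928332,  2.19673918,  0.82574312,
       -1.17024303]), np.float64(1.5514700975322208e-10))
place 20 (array([-0.83235478,  0.60835603,  1.99369513,  1.66343988,  1.00112369,
       -0.97059908]), np.float64(1.6754915488638707e-11))
place 40 (array([-0.86560665,  0.70293298,  1.78518341,  1.2995774 ,  1.22446591,
       -0.86762656]), np.float64(6.58206295388087e-12))
```

Kinematics fit to 0.3 mm. Next, the transfer and the pour.

```bash
cat > seg.py <<'E'
from kin import *
LIM=np.array([2.22,2.22,2.57,3.14,3.14,3.14])*.7/8
TH=np.radians(65); A_T=np.array([-np.cos(TH),np.sin(TH),0])
def seg(way,gap=0.05,T=None,q=None):
    """way: list of (n,G,az,tau,phi); interpolates az,tau,phi and G; prints rows; checks IK"""
    T=tool() if T is None else T; q=manip.read_state()['joints'] if q is None else q
    out=[];cur=None
    for n,G,az,tau,phi in way[1:]:
        s=way[0] if cur is None else cur
        for i in range(1,n+1):
            f=i/n; g=np.array(s[1])*(1-f)+np.array(G)*f; an=np.array(s[2:])*(1-f)+np.array([az,tau,phi])*f
            Rn=Rt(*an); pn=g+GD*Rn[:,0]
            sh=T[:3,:3].T@(pn-T[:3,3])/1000; rv=(R.from_matrix(T[:3,:3]).inv()*R.from_matrix(Rn)).as_rotvec(degrees=True)
            qn,e=ik(pn,Rn,q); r=np.abs(qn-q)/LIM
            a=Rn@A_T; tilt=np.degrees(np.arccos(a[2])); dn=-np.array([0,0,1])+a*a[2]; dn/=np.linalg.norm(dn)+1e-9
            mouth=g+13*a; lip=mouth+31*dn; bot=g-50*a
            out.append([*sh.round(4),*rv.round(2),gap])
            print(i,'e%.3f'%e,'spd%.2f'%r.max(),'turn%.1f'%np.linalg.norm(rv),'tilt%.0f'%tilt,'lip',lip.round(),'bot',bot.round(),'q',qn.round(2))
            q=qn;T=np.eye(4);T[:3,:3]=Rn;T[:3,3]=pn
        cur=(n,G,az,tau,phi)
    for k in range(0,len(out),5): print(', '.join(', '.join(f'{v:g}' for v in r) for r in out[k:k+5]))
E
cat > go1.py <<'E'
from seg import *
T=tool();G0=T[:3,3]-GD*T[:3,0]
bowl=np.array([466,224,0]); az=60; m=np.array([np.sin(np.radians(az)),-np.cos(np.radians(az)),0])
seg([(0,G0,24.4,25,0),(10,[560,60,210],45,48,0),(12,[*(bowl-18*m)[:2],190],az,65,0),(5,[*(bowl-18*m)[:2],108],az,68,30)])
E
python3 go1.py
```

```text
1 e0.000 spd0.33 turn3.2 tilt38 lip [636.  41. 186.] bot [580.  13. 155.] q [-0.12  0.26  1.72  0.36  0.79  0.78]
2 e0.000 spd0.34 turn3.1 tilt35 lip [631.  46. 189.] bot [577.  16. 156.] q [-0.13  0.24  1.75  0.43  0.77  0.69]
3 e0.000 spd0.36 turn3.1 tilt33 lip [625.  51. 192.] bot [573.  20. 156.] q [-0.15  0.22  1.78  0.51  0.76  0.59]
4 e0.000 spd0.38 turn3.1 tilt31 lip [620.  56. 195.] bot [570.  24. 157.] q [-0.16  0.2   1.81  0.58  0.75  0.48]
5 e0.000 spd0.38 turn3.1 tilt28 lip [614.  60. 198.] bot [567.  28. 158.] q [-0.17  0.19  1.84  0.66  0.75  0.38]
6 e0.000 spd0.38 turn3.1 tilt26 lip [608.  65. 201.] bot [563.  32. 158.] q [-0.19  0.18  1.86  0.74  0.75  0.27]
7 e0.000 spd0.38 turn3.1 tilt24 lip [602.  70. 204.] bot [560.  36. 159.] q [-0.21  0.17  1.88  0.82  0.77  0.17]
8 e0.000 spd0.36 turn3.1 tilt22 lip [596.  75. 207.] bot [557.  40. 160.] q [-0.22  0.17  1.91  0.9   0.79  0.07]
9 e0.000 spd0.34 turn3.1 tilt19 lip [590.  79. 210.] bot [553.  45. 161.] q [-0.24  0.16  1.92  0.97  0.81 -0.02]
10 e0.000 spd0.32 turn3.1 tilt17 lip [584.  84. 213.] bot [550.  50. 162.]
[... 2581 characters left out ...]
02, -0.0168, -0.78, 0.98, 1.42, 0.05, 0.0048, 0.0021, -0.0167, -0.75, 1, 1.42, 0.05, 0.0051, 0.0022, -0.0166, -0.73, 1.02, 1.42, 0.05
0.0055, 0.0023, -0.0165, -0.7, 1.03, 1.42, 0.05, 0.0058, 0.0023, -0.0164, -0.68, 1.05, 1.42, 0.05, 0.0062, 0.0024, -0.0162, -0.65, 1.07, 1.42, 0.05, 0.0065, 0.0024, -0.0161, -0.62, 1.08, 1.42, 0.05, 0.0068, 0.0024, -0.016, -0.6, 1.1, 1.42, 0.05
0.0072, 0.0024, -0.0158, -0.57, 1.11, 1.42, 0.05, 0.0075, 0.0023, -0.0157, -0.54, 1.13, 1.42, 0.05, 0.0069, -0.0147, 0, 6, 0.03, 0.6, 0.05, 0.0068, -0.0147, 0.0015, 6, 0.09, 0.59, 0.05, 0.0066, -0.0145, 0.0031, 6, 0.16, 0.58, 0.05
0.0065, -0.0141, 0.0046, 6, 0.22, 0.56, 0.05, 0.0063, -0.0137, 0.0061, 6, 0.27, 0.53, 0.05
```

Request:
{"name": "step_arm", "arguments": {"commands": [-0.003,-0.0015,-0.006,-2,0.9,2.3,0.05,-0.003,-0.001,-0.006,-1.8,1,2.3,0.05,-0.003,-0.001,-0.006,-1.8,1.05,2.3,0.05,-0.003,-0.0005,-0.006,-1.7,1.1,2.3,0.05,-0.003,0,-0.006,-1.7,1.2,2.3,0.05]}}

```text
clock: 8.68
eef_pos: [595.8, 47.3, 187.4]
eef_rot: [1.57, 0.932, 0.606]
wrist_force: [0.1, 0.1, -0.9]
finger_gap: 60.6
```

Request:
{"name": "step_arm", "arguments": {"commands": [-0.0025,0,-0.0065,-1.6,1.25,2.3,0.05,-0.0025,0,-0.0065,-1.6,1.3,2.3,0.05,-0.0025,0.0005,-0.0065,-1.5,1.4,2.3,0.05,-0.0025,0.001,-0.007,-1.5,1.45,2.3,0.05,-0.002,0.001,-0.007,-1.4,1.5,2.3,0.05]}}

```text
clock: 9.3
eef_pos: [570.1, 69.5, 198.3]
eef_rot: [1.57, 0.732, 0.785]
wrist_force: [0.3, 0.6, -1.7]
finger_gap: 60.4
```

Request:
{"name": "step_arm", "arguments": {"commands": [0.004,0.0015,-0.017,-0.8,0.95,1.4,0.05,0.004,0.002,-0.017,-0.8,0.95,1.4,0.05,0.0045,0.002,-0.017,-0.8,1,1.4,0.05,0.005,0.002,-0.017,-0.75,1,1.4,0.05,0.005,0.002,-0.0165,-0.7,1,1.4,0.05]}}

```text
clock: 9.93
eef_pos: [523.5, 144.3, 191.3]
eef_rot: [1.571, 0.61, 0.894]
wrist_force: [0.3, 0.6, -1.8]
finger_gap: 60.1
```

Request:
{"name": "step_arm", "arguments": {"commands": [0.0055,0.0025,-0.0165,-0.7,1,1.4,0.05,0.006,0.0025,-0.0165,-0.7,1.05,1.4,0.05,0.006,0.0025,-0.016,-0.65,1.05,1.4,0.05,0.0065,0.0025,-0.016,-0.6,1.1,1.4,0.05,0.007,0.0025,-0.016,-0.6,1.1,1.4,0.05]}}

```text
clock: 10.55
eef_pos: [477.8, 218.8, 185.5]
eef_rot: [1.571, 0.488, 1.002]
wrist_force: [-0.7, 0.0, -2.2]
finger_gap: 60.2
```

Request:
{"name": "step_arm", "arguments": {"commands": [0.007,0.0025,-0.016,-0.6,1.1,1.4,0.05,0.0075,0.0025,-0.0155,-0.5,1.1,1.4,0.05,0,0,0,0,0,0,0.05]}}

```text
clock: 10.92
eef_pos: [458.9, 248.3, 182.9]
eef_rot: [1.572, 0.44, 1.046]
wrist_force: [0.4, -0.6, -1.7]
finger_gap: 60.3
```

```bash
cat > go2.py <<'E'
from seg import *
T=tool();G0=T[:3,3]-GD*T[:3,0]
x,y,z=T[:3,:3].T
tau=np.degrees(np.arccos(-x[2]));az=np.degrees(np.arctan2(x[1],x[0]));ph=(R.from_matrix(Rt(az,tau)).inv()*R.from_matrix(T[:3,:3])).as_rotvec(degrees=True)
print(G0.round(1),az,tau,ph)
a=T[:3,:3]@A_T;print('cup tilt',np.degrees(np.arccos(a[2])))
# bowl from wrist view as third check
manip.camera('wrist');c=cam('wrist',T)
for th in('bowl','top_cup'):
  for d in manip.outline_of(th,'wrist')[:2]:
    p=np.argwhere(d['pixels']);print(th,d['score'],np.round(d['centre']),p.min(0),p.max(0))
    if th=='bowl': W=np.array([atz(c,k,45) for k in p]);print('  z45 box',W.min(0).round(),W.max(0).round())
bowl=np.array([466,224,0]); m=np.array([np.sin(np.radians(60)),-np.cos(np.radians(60)),0]);B=(bowl-18*m)[:2]
seg([(0,G0,az,tau,ph[0]),(5,[*B,108],60,68,30),(5,[*B,105],60,70,75),(10,[*B,105],60,70,115),(5,[*B,108],60,72,145)])
E
python3 go2.py
```

```text
[450.4 233.6 191. ] 59.94542779479283 64.76370604213491 [4.77408972e-02 3.18055477e-15 3.18055477e-15]
cup tilt 0.240215192797437
bowl 0.56 [434. 358.] [359 278] [460 430]
  z45 box [410. 176.  45.] [522. 259.  45.]
bowl 0.41 [330. 331.] [327 329] [334 335]
  z45 box [490. 298.  45.] [498. 304.  45.]
top_cup 0.81 [300. 328.] [240 263] [375 394]
top_cup 0.74 [328. 349.] [316 336] [334 364]
1 e0.000 spd0.25 turn6.0 tilt5 lip [477. 215. 184.] bot [447. 236. 125.] q [-0.    0.16  2.25  1.65  0.91 -0.65]
2 e0.000 spd0.26 turn6.0 tilt11 lip [476. 213. 165.] bot [443. 239. 109.] q [-0.01  0.21  2.26  1.7   0.93 -0.62]
3 e0.000 spd0.28 turn6.0 tilt17 lip [476. 212. 145.] bot [439. 242.  93.] q [-0.01  0.27  2.26  1.75  0.95 -0.59]
4 e0.000 spd0.29 turn6.0 tilt22 lip [476. 211. 125.] bot [436. 245.  78.] q [-0.01  0.32  2.27  1.79  0.97 -0.56]
5 e0.000 spd0.30 turn6.0 tilt28 lip [475. 211. 105.] bot [433. 249.  64.] q [-0.02  0.38  2.27  1.83  1.   -0.53]
1 e0.000 spd0.54 turn9.0 tilt36 lip [474. 211. 100.] bot [429. 253.  67.] q [-0.02  0.38  2.27  1.84  1.01 -0.38]
2 e0.000 spd0.54 turn9.0 
[... 2414 characters left out ...]
, 9, 0.23, 0.33, 0.05, 0.0002, -0.0003, 0.0003, 9, 0.28, 0.29, 0.05, 0.0002, -0.0003, 0.0003, 9, 0.32, 0.24, 0.05, 0.0002, -0.0002, 0.0004, 9, 0.35, 0.19, 0.05, 0.0002, -0.0002, 0.0004, 9, 0.38, 0.13, 0.05
0, -0, -0, 4, 0, -0, 0.05, -0, 0, 0, 4, -0, 0, 0.05, 0, 0, 0, 4, 0, 0, 0.05, 0, 0, 0, 4, -0, -0, 0.05, 0, 0, 0, 4, 0, 0, 0.05
0, 0, 0, 4, -0, 0, 0.05, 0, 0, 0, 4, -0, -0, 0.05, 0, 0, 0, 4, 0, -0, 0.05, 0, 0, 0, 4, -0, -0, 0.05, 0, 0, 0, 4, 0, 0, 0.05
-0.0002, -0.0003, -0.0006, 6, 0.35, -0.19, 0.05, -0.0002, -0.0004, -0.0006, 6, 0.33, -0.22, 0.05, -0.0002, -0.0004, -0.0006, 6, 0.31, -0.26, 0.05, -0.0002, -0.0005, -0.0005, 6, 0.28, -0.29, 0.05, -0.0002, -0.0005, -0.0005, 6, 0.25, -0.32, 0.05
```

Request:
{"name": "step_arm", "arguments": {"commands": [0.008,-0.015,-0.0025,6,0.1,0.6,0.05,0.0075,-0.0145,0,6,0.1,0.6,0.05,0.0075,-0.0145,0.002,6,0.2,0.6,0.05,0.007,-0.014,0.003,6,0.2,0.6,0.05,0.007,-0.014,0.005,6,0.3,0.6,0.05]}}

```text
clock: 11.7
eef_pos: [455.4, 255.0, 101.2]
eef_rot: [2.098, 0.385, 1.046]
wrist_force: [-0.3, -0.5, -1.8]
finger_gap: 60.1
```

Request:
{"name": "step_arm", "arguments": {"commands": [0,-0.0005,0,9,0.2,0.3,0.05,0,-0.0005,0.0005,9,0.3,0.3,0.05,0,0,0.0005,9,0.3,0.2,0.05,0,0,0.0005,8,0.3,0.2,0.05,0,0,0,6,0.3,0.1,0.05]}}

```text
clock: 12.32
eef_pos: [455.4, 254.2, 99.9]
eef_rot: [2.815, 0.353, 1.046]
wrist_force: [0.3, 0.8, -0.6]
finger_gap: 60.1
```

```bash
python3 - <<'E'
from seg import *
T=tool();a=T[:3,:3]@A_T;G=T[:3,3]-GD*T[:3,0];print('G',G.round(1),'tilt',np.degrees(np.arccos(a[2])),'a',a.round(2))
E
```

```text
G [446.6 238.9 106.3] tilt 65.2086051121263 a [ 0.59 -0.69  0.42]
```

Request:
{"name": "step_arm", "arguments": {"commands": [0,0,0,4,0,0,0.05,0,0,0,4,0,0,0.05,0,0,0,4,0,0,0.05,0,0,0,4,0,0,0.05,0,0,0,4,0,0,0.05]}}

```text
clock: 12.95
eef_pos: [455.4, 254.2, 99.9]
eef_rot: [-3.121, 0.353, 1.046]
wrist_force: [0.3, 0.8, -0.8]
finger_gap: 60.2
```

Request:
{"name": "step_arm", "arguments": {"commands": [0,0,0,4,0,0,0.05,0,0,0,4,0,0,0.05,0,0,0,4,0,0,0.05,0,0,0,4,0,0,0.05,0,0,0,4,0,0,0.05]}}

```text
clock: 13.58
eef_pos: [455.4, 254.2, 99.9]
eef_rot: [-2.772, 0.353, 1.046]
wrist_force: [0.1, 0.1, -1.4]
finger_gap: 60.5
```

Request:
{"name": "step_arm", "arguments": {"commands": [0,0,0,5,0.3,-0.2,0.05,0,-0.0005,-0.0005,5,0.3,-0.2,0.05,0,-0.0005,-0.0005,5,0.3,-0.25,0.05,0,-0.0005,-0.0005,5,0.3,-0.3,0.05,0,-0.0005,-0.0005,5,0.3,-0.3,0.05]}}

```text
clock: 14.2
eef_pos: [455.4, 255.3, 102.6]
eef_rot: [-2.334, 0.319, 1.05]
wrist_force: [0.5, 0.1, -0.6]
finger_gap: 60.3
```

Request:
{"name": "step_arm", "arguments": {"commands": [0,0,0,5,0,0,0.05,0,0,0,5,0,0,0.05,0,0,0,0,0,0,0.05,0,0,0,0,0,0,0.05,0,0,0,0,0,0,0.05]}}

```text
clock: 14.82
eef_pos: [454.9, 255.6, 102.3]
eef_rot: [-2.163, 0.319, 1.051]
wrist_force: [0.5, 0.7, -0.5]
finger_gap: 60.1
```

```bash
python3 - <<'E'
from seg import *
T=tool();a=T[:3,:3]@A_T;print('tilt',np.degrees(np.arccos(a[2])),manip.read_state()['joints'].round(2))
x=manip.camera('scene')[160:310,400:600];y=manip.camera('top')[230:380,100:300]
save('p1',np.hstack([cv2.resize(np.ascontiguousarray(v),(400,300)) for v in(x,y)]))
E
```

```text
tilt 125.547290575961 [-0.01  0.42  2.28  1.9   1.07  1.42]
```

View pics/p1.png

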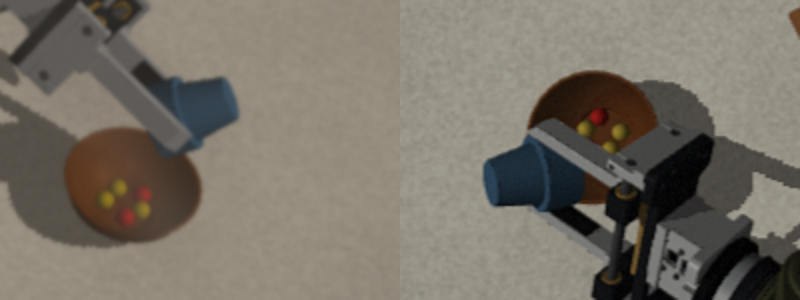

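All five sweets (3 yellow, 2 red) lie in the bowl at about scene (257,462), and the cup is still held, tipped to 125°. Next I'll raise it, turn it upright and carry it to the coaster.

```bash
cat > go3.py <<'E'
from seg import *
T=tool();G0=T[:3,3]-GD*T[:3,0];x=T[:3,0]
tau=np.degrees(np.arccos(-x[2]));az=np.degrees(np.arctan2(x[1],x[0]));ph=(R.from_matrix(Rt(az,tau)).inv()*R.from_matrix(T[:3,:3])).as_rotvec(degrees=True)
print(G0.round(1),az,tau,ph)
C=[534.5,-217.6]
seg([(0,G0,az,tau,ph[0]),(5,[446,238,190],60,68,110),(12,[460,120,220],55,65,0),(13,[*C,170],40,65,0),(5,[*C,90],40,65,0)])
E
python3 go3.py
```

```text
[445.9 240.2 108.2] 60.20075348135022 71.71736692855742 [1.46092190e+02 0.00000000e+00 4.23910579e-15]
1 e0.000 spd0.31 turn7.2 tilt121 lip [445. 244.  91.] bot [436. 282. 150.] q [-0.01  0.36  2.28  1.86  1.04  1.36]
2 e0.000 spd0.30 turn7.2 tilt115 lip [446. 241. 107.] bot [432. 282. 162.] q [-0.01  0.3   2.28  1.82  1.01  1.31]
3 e0.000 spd0.29 turn7.2 tilt109 lip [447. 237. 124.] bot [428. 282. 174.] q [-0.01  0.24  2.28  1.78  0.98  1.25]
4 e0.000 spd0.28 turn7.2 tilt103 lip [448. 234. 140.] bot [425. 282. 185.] q [-0.    0.19  2.27  1.73  0.96  1.21]
5 e0.000 spd0.27 turn7.2 tilt97 lip [450. 230. 158.] bot [422. 281. 196.] q [-0.    0.13  2.27  1.68  0.94  1.16]
1 e0.000 spd0.52 turn9.0 tilt90 lip [454. 217. 162.] bot [420. 270. 192.] q [-0.03  0.12  2.27  1.65  0.95  1.02]
2 e0.000 spd0.52 turn9.0 tilt82 lip [458. 204. 166.] bot [420. 259. 188.] q [-0.06  0.11  2.27  1.63  0.96  0.87]
3 e0.000 spd0.52 turn9.0 tilt74 lip [462. 192. 171.] bot [420. 247. 184.] q [-0.08  0.1   2.27  1.6   0.97  0.73]
4 e0.000 spd0.52 turn9.0 tilt66 lip [466. 180. 177.] bot [421. 234. 180.] q [-0.1
[... 3991 characters left out ...]
5, -0.014, -0.0107, 0.0206, 0.49, -1.05, -0, 0.05
-0.0136, -0.0106, 0.021, 0.49, -1.05, -0, 0.05, -0.0132, -0.0104, 0.0213, 0.49, -1.05, -0, 0.05, -0.0128, -0.0102, 0.0216, 0.49, -1.05, 0, 0.05, -0.0124, -0.01, 0.022, 0.49, -1.05, -0, 0.05, -0.012, -0.0098, 0.0223, 0.49, -1.05, 0, 0.05
-0.0116, -0.0097, 0.0226, 0.49, -1.05, 0, 0.05, -0.0112, -0.0095, 0.0229, 0.49, -1.05, -0, 0.05, -0.0108, -0.0093, 0.0231, 0.49, -1.05, -0, 0.05, -0.0104, -0.0091, 0.0234, 0.49, -1.05, 0, 0.05, -0.01, -0.0089, 0.0237, 0.49, -1.05, 0, 0.05
0.0068, -0.0145, 0, 0, 0, 0, 0.05, 0.0068, -0.0145, 0, 0, 0, 0, 0.05, 0.0068, -0.0145, 0, 0, 0, 0, 0.05, 0.0068, -0.0145, -0, 0, 0, 0, 0.05, 0.0068, -0.0145, 0, 0, 0, 0, 0.05
```

Request:
{"name": "step_arm", "arguments": {"commands": [-0.0055,-0.0125,-0.0085,-7.2,-0.4,0.6,0.05,-0.0055,-0.011,-0.01,-7.2,-0.5,0.55,0.05,-0.006,-0.01,-0.0115,-7.2,-0.55,0.5,0.05,-0.006,-0.0085,-0.0125,-7.2,-0.6,0.4,0.05,-0.0065,-0.0065,-0.0135,-7.2,-0.7,0.3,0.05]}}

```text
clock: 15.55
eef_pos: [454.4, 253.2, 183.7]
eef_rot: [-2.796, 0.384, 1.048]
wrist_force: [0.5, -0.3, -0.7]
finger_gap: 60.5
```

Request:
{"name": "step_arm", "arguments": {"commands": [-0.0085,0.006,-0.0015,-9,-0.15,0.45,0.05,-0.008,0.006,-0.0005,-9,-0.2,0.4,0.05,-0.008,0.006,0.0005,-9,-0.25,0.35,0.05,-0.008,0.006,0.0015,-9,-0.35,0.3,0.05,-0.008,0.006,0.0025,-9,-0.35,0.3,0.05]}}

```text
clock: 16.18
eef_pos: [461.0, 203.9, 195.6]
eef_rot: [2.687, 0.405, 1.012]
wrist_force: [-0.4, 0.0, -0.3]
finger_gap: 60.5
```

Request:
{"name": "step_arm", "arguments": {"commands": [-0.008,0.0055,0.0035,-9,-0.4,0.2,0.05,-0.008,0.005,0.0045,-9,-0.45,0.15,0.05,-0.008,0.004,0.005,-9,-0.45,0.05,0.05,-0.008,0.003,0.0055,-9,-0.45,0,0.05,-0.008,0.002,0.006,-9,-0.45,-0.1,0.05]}}

```text
clock: 16.8
eef_pos: [467.0, 154.3, 207.7]
eef_rot: [1.887, 0.427, 0.975]
wrist_force: [-0.6, 0.0, -0.3]
finger_gap: 60.4
```

Request:
{"name": "step_arm", "arguments": {"commands": [-0.008,0.001,0.0065,-9,-0.45,-0.15,0.05,-0.008,0,0.0065,-9,-0.4,-0.2,0.05,-0.0145,-0.011,0.02,0.5,-1.05,0,0.05,-0.0145,-0.011,0.0205,0.5,-1.05,0,0.05,-0.014,-0.0105,0.0205,0.5,-1.05,0,0.05]}}

```text
clock: 17.42
eef_pos: [487.2, 55.2, 200.8]
eef_rot: [1.572, 0.436, 0.899]
wrist_force: [0.6, 0.2, -0.6]
finger_gap: 60.0
```

Request:
{"name": "step_arm", "arguments": {"commands": [-0.0135,-0.0105,0.021,0.5,-1.05,0,0.05,-0.013,-0.0105,0.0215,0.5,-1.05,0,0.05,-0.013,-0.01,0.0215,0.5,-1.05,0,0.05,-0.0125,-0.01,0.022,0.5,-1.05,0,0.05,-0.012,-0.01,0.0225,0.5,-1.05,0,0.05]}}

```text
clock: 18.05
eef_pos: [517.3, -76.0, 181.3]
eef_rot: [1.574, 0.436, 0.798]
wrist_force: [0.4, 0.6, -1.3]
finger_gap: 60.6
```

Request:
{"name": "step_arm", "arguments": {"commands": [-0.0115,-0.0095,0.0225,0.5,-1.05,0,0.05,-0.011,-0.0095,0.023,0.5,-1.05,0,0.05,-0.011,-0.0095,0.023,0.5,-1.05,0,0.05,-0.0105,-0.009,0.0235,0.5,-1.05,0,0.05,-0.01,-0.009,0.0235,0.5,-1.05,0,0.05]}}

```text
clock: 18.68
eef_pos: [546.7, -206.9, 161.4]
eef_rot: [1.575, 0.436, 0.697]
wrist_force: [-0.4, 1.2, -1.1]
finger_gap: 60.2
```

Request:
{"name": "step_arm", "arguments": {"commands": [0,0,0,0,0,0,0.05,0,0,0,0,0,0,0.05]}}

```text
clock: 18.92
eef_pos: [546.4, -205.4, 161.6]
eef_rot: [1.575, 0.436, 0.699]
wrist_force: [0.3, 0.2, -0.4]
finger_gap: 60.2
```

```bash
cat > go4.py <<'E'
from seg import *
T=tool();G0=T[:3,3]-GD*T[:3,0];x=T[:3,0]
tau=np.degrees(np.arccos(-x[2]));az=np.degrees(np.arctan2(x[1],x[0]));ph=(R.from_matrix(Rt(az,tau)).inv()*R.from_matrix(T[:3,:3])).as_rotvec(degrees=True)
print(G0.round(1),az,tau,ph[0])
a=T[:3,:3]@A_T;print('pred cup tilt',np.degrees(np.arccos(a[2])),manip.read_state()['wrist_force'])
im=manip.camera('wrist');c=cam('wrist',T)
o=im[:,:,::-1].copy();e1=np.cross(a,[1,0,0]);e1/=np.linalg.norm(e1);e2=np.cross(a,e1)
for h,r in((13,31),(-16,31)):
    P=[proj(c,G0+a*h+r*(np.cos(t)*e1+np.sin(t)*e2))[::-1] for t in np.linspace(0,6.28,60)]
    cv2.polylines(o,[np.int32(P)],False,(0,255,0),1)
s=manip.camera('scene');cs=cam('scene');o2=cv2.resize(s[:,:,::-1],None,fx=4,fy=4,interpolation=cv2.INTER_CUBIC)
for h,r in((13,31),(-16,31),(-50,18)):
    P=[proj(cs,G0+a*h+r*(np.cos(t)*e1+np.sin(t)*e2))[::-1]*4+1.5 for t in np.linspace(0,6.28,60)]
    cv2.polylines(o2,[np.int32(P)],False,(0,255,0),1)
q=(proj(cs,G0)*4).astype(int);o2=o2[q[0]-200:q[0]+200,max(q[1]-200,0):][:,:400]
cv2.imwrite('pics/place.png',np.hstack([o[100:500,130:530][:380],o2[:380]]))
C=[534.5,-217.6]
seg([(0,G0,az,tau,ph[0]),(6,[*C,75],40,65,0)])
E
python3 go4.py
```

```text
[ 533.4 -216.4  169.6] 40.03028724609246 65.0139266758754 0.25842147733097454
pred cup tilt 0.23463630097996593 [ 0.27992482  0.2125225  -0.42208999]
1 e0.000 spd0.15 turn0.0 tilt0 lip [ 552. -242.  167.] bot [ 533. -216.  104.] q [-0.86  0.51  1.8   1.24  1.28 -0.68]
2 e0.000 spd0.15 turn0.0 tilt0 lip [ 552. -242.  151.] bot [ 534. -217.   88.] q [-0.86  0.54  1.8   1.25  1.27 -0.72]
3 e0.000 spd0.16 turn0.0 tilt0 lip [ 552. -242.  135.] bot [ 534. -217.   72.] q [-0.86  0.57  1.8   1.26  1.26 -0.75]
4 e0.000 spd0.16 turn0.0 tilt0 lip [ 553. -242.  119.] bot [ 534. -217.   57.] q [-0.86  0.6   1.8   1.27  1.25 -0.78]
5 e0.000 spd0.16 turn0.0 tilt0 lip [ 553. -242.  104.] bot [ 534. -217.   41.] q [-0.86  0.63  1.8   1.28  1.24 -0.81]
6 e0.000 spd0.17 turn0.0 tilt0 lip [ 534. -218.   88.] bot [ 534. -218.   25.] q [-0.86  0.66  1.8   1.29  1.23 -0.84]
0.0066, -0.0146, 0.0004, -0.01, -0.01, -0, 0.05, 0.0067, -0.0143, 0.0003, -0.04, -0, -0, 0.05, 0.0067, -0.0143, 0.0003, -0.04, -0, -0, 0.05, 0.0067, -0.0143, 0.0003, -0.04, -0, -0, 0.05, 0.0067, -0.0143, 0.0003, -0.04, -0, -0, 0.05
0.0067, -0.0143, 0.0003, -0.04, -0, -0, 0.05
```

View pics/place.png

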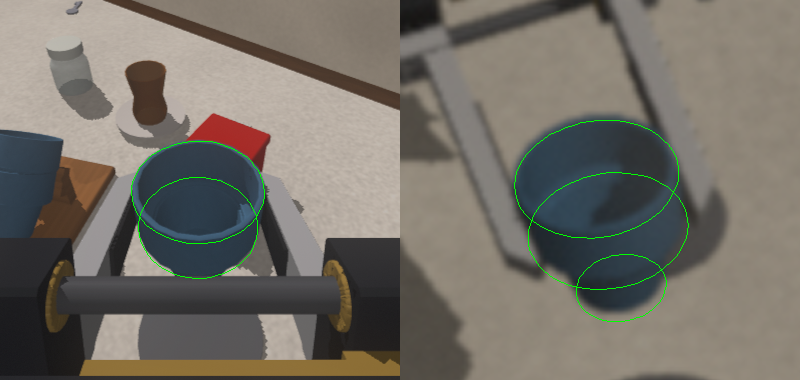

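The empty cup is upright in the fingers, and the model rings match the rim in both the wrist and scene views to within a few pixels. The lower cup is still in the stand at the left of the wrist view. Lowering now.

Request:
{"name": "step_arm", "arguments": {"commands": [0.0065,-0.0145,0,0,0,0,0.05,0.0065,-0.0145,0,0,0,0,0.05,0.0065,-0.0145,0,0,0,0,0.05,0.0065,-0.0145,0.0005,0,0,0,0.05,0.0065,-0.0145,0.0005,0,0,0,0.05]}}

```text
clock: 19.65
eef_pos: [546.2, -207.4, 81.0]
eef_rot: [1.575, 0.436, 0.698]
wrist_force: [0.4, -0.1, -0.4]
finger_gap: 60.3
```

Request:
{"name": "step_arm", "arguments": {"commands": [0.005,-0.011,0.0005,0,0,0,0.05,0.003,-0.006,0,0,0,0,0.05,0.001,-0.003,0,0,0,0,0.05,0,0,0,0,0,0,0.05]}}

```text
clock: 20.15
eef_pos: [546.3, -208.0, 60.5]
eef_rot: [1.575, 0.436, 0.698]
wrist_force: [-0.1, -0.8, -2.1]
finger_gap: 59.9
```

```bash
python3 - <<'E'
from seg import *
T=tool();print((T[:3,3]-GD*T[:3,0]).round(1),manip.read_state()['wrist_force'], T[:3,:3].T@[0,0,-1])
E
```

```text
[ 533.3 -219.    68.4] [-0.11655181 -0.84842681 -2.05543641] [ 0.42236161 -0.90642118  0.00336327]
```

Request:
{"name": "step_arm", "arguments": {"commands": [0.0015,-0.003,0,0,0,0,0.05,0.001,-0.002,0,0,0,0,0.05,0.001,-0.002,0,0,0,0,0.05,0,0,0,0,0,0,0.05]}}

```text
clock: 20.65
eef_pos: [546.4, -207.8, 52.4]
eef_rot: [1.575, 0.436, 0.698]
wrist_force: [0.2, -0.1, -0.9]
finger_gap: 60.3
```

Request:
{"name": "step_arm", "arguments": {"commands": [0.0004,-0.0009,0,0,0,0,0.05,0.0004,-0.0009,0,0,0,0,0.05]}}

```text
clock: 20.9
eef_pos: [546.4, -207.8, 50.6]
eef_rot: [1.575, 0.436, 0.698]
wrist_force: [-0.5, -0.1, -0.4]
finger_gap: 60.6
```

Request:
{"name": "step_arm", "arguments": {"commands": [0.0004,-0.0009,0,0,0,0,0.05,0,0,0,0,0,0,0.05]}}

```text
clock: 21.15
eef_pos: [546.4, -207.8, 49.5]
eef_rot: [1.575, 0.436, 0.698]
wrist_force: [-0.1, -0.5, 0.2]
finger_gap: 60.3
```

Request:
{"name": "step_arm", "arguments": {"commands": [0.0004,-0.0009,0,0,0,0,0.05,0,0,0,0,0,0,0.05]}}

```text
clock: 21.4
eef_pos: [546.3, -207.8, 48.5]
eef_rot: [1.575, 0.436, 0.698]
wrist_force: [0.8, 0.6, 0.0]
finger_gap: 60.2
```

Request:
{"name": "step_arm", "arguments": {"commands": [0.0004,-0.0009,0,0,0,0,0.05,0,0,0,0,0,0,0.05]}}

```text
clock: 21.65
eef_pos: [546.3, -207.8, 47.5]
eef_rot: [1.575, 0.436, 0.698]
wrist_force: [0.4, -0.2, -0.3]
finger_gap: 60.6
```

Request:
{"name": "step_arm", "arguments": {"commands": [0.0004,-0.0009,0,0,0,0,0.05,0,0,0,0,0,0,0.05]}}

```text
clock: 21.9
eef_pos: [546.3, -207.8, 46.6]
eef_rot: [1.575, 0.436, 0.698]
wrist_force: [0.2, -0.2, -1.4]
finger_gap: 60.7
```

Request:
{"name": "step_arm", "arguments": {"commands": [0.0003,-0.0006,0,0,0,0,0.05,0,0,0,0,0,0,0.05]}}

```text
clock: 22.15
eef_pos: [546.3, -207.8, 45.9]
eef_rot: [1.575, 0.436, 0.698]
wrist_force: [-0.2, 0.1, -1.4]
finger_gap: 60.3
```

Request:
{"name": "step_arm", "arguments": {"commands": [0.0003,-0.0006,0,0,0,0,0.05,0,0,0,0,0,0,0.05]}}

```text
clock: 22.4
eef_pos: [546.4, -207.8, 45.2]
eef_rot: [1.575, 0.436, 0.698]
wrist_force: [0.4, -0.2, -1.0]
finger_gap: 60.2
```

Request:
{"name": "step_arm", "arguments": {"commands": [0.0003,-0.0006,0,0,0,0,0.05,0,0,0,0,0,0,0.05]}}

```text
clock: 22.65
eef_pos: [546.4, -207.8, 44.6]
eef_rot: [1.575, 0.436, 0.698]
wrist_force: [0.5, 0.2, -1.3]
finger_gap: 59.8
```

```bash
python3 - <<'E'
from seg import *
T=tool();f=[]
for i in range(6): manip.camera('scene');f.append(manip.read_state()['wrist_force'])
print(np.mean(f,0),(T[:3,3]-GD*T[:3,0]).round(1))
E
```

```text
[ 0.25500551  0.44799676 -0.67354408] [ 533.3 -218.7   52.5]
```

Request:
{"name": "step_arm", "arguments": {"commands": [0.0003,-0.0007,0,0,0,0,0.05,0,0,0,0,0,0,0.05]}}

```text
clock: 23.2
eef_pos: [546.4, -207.8, 44.1]
eef_rot: [1.575, 0.436, 0.698]
wrist_force: [-1.3, -0.8, 2.9]
finger_gap: 60.7
```

Request:
{"name": "step_arm", "arguments": {"commands": [0.0003,-0.0007,0,0,0,0,0.05,0,0,0,0,0,0,0.05]}}

```text
clock: 23.45
eef_pos: [546.5, -207.8, 44.0]
eef_rot: [1.574, 0.434, 0.698]
wrist_force: [-4.9, 0.7, 9.7]
finger_gap: 60.5
```

```bash
cat > f.py <<'E'
from h import *
T=tool();f=[]
for i in range(4): manip.camera('scene');f.append(manip.read_state()['wrist_force'])
print(np.mean(f,0),(T[:3,3]-18.8*T[:3,0]).round(1))
E
python3 f.py
```

```text
[-5.34065173  0.43765715  9.45087936] [ 533.4 -218.8   52. ]
```

Contact at about 9.5 N. I'll ease off slightly, relax the grip and open.

Request:
{"name": "step_arm", "arguments": {"commands": [-0.0003,0.0006,0,0,0,0,0.05,0,0,0,0,0,0,0.05], "squeeze": 5}}

```text
clock: 23.9
eef_pos: [546.4, -207.9, 43.9]
eef_rot: [1.574, 0.436, 0.698]
wrist_force: [-0.3, 0.3, 2.9]
finger_gap: 60.7
```

Request:
{"name": "step_arm", "arguments": {"commands": [0,0,0,0,0,0,0.064,0,0,0,0,0,0,0.07,0,0,0,0,0,0,0.08,0,0,0,0,0,0,0.09,0,0,0,0,0,0,0.09]}}

```text
clock: 24.52
eef_pos: [546.3, -207.8, 43.7]
eef_rot: [1.575, 0.436, 0.698]
wrist_force: [-0.4, 0.3, 0.0]
finger_gap: 89.8
```

```bash
python3 f.py
```

```text
[0.18340363 0.10223134 0.09230942] [ 533.3 -218.8   51.7]
```

Released. Retracting straight back along the fingers.

Request:
{"name": "step_arm", "arguments": {"commands": [-0.01,0,0,0,0,0,0.09,-0.02,0,0,0,0,0,0.09,-0.02,0,0,0,0,0,0.09,-0.02,0,0,0,0,0,0.09,-0.02,0,0,0,0,0,0.09]}}

```text
clock: 25.35
eef_pos: [482.7, -261.3, 82.5]
eef_rot: [1.574, 0.436, 0.697]
wrist_force: [-0.1, 1.0, -0.7]
finger_gap: 90.0
```

Request:
{"name": "step_arm", "arguments": {"commands": [-0.02,0.02,0,0,0,0,0.09,-0.02,0.02,0,0,0,0,0.09,-0.01,0.03,0,0,0,0,0.09,0,0,0,0,0,0,0.09,0,0,0,0,0,0,0.09]}}

```text
clock: 25.98
eef_pos: [471.4, -270.7, 165.9]
eef_rot: [1.575, 0.436, 0.698]
wrist_force: [-0.1, 0.1, -0.5]
finger_gap: 90.2
```

```bash
python3 - <<'E'
from h import *
s=manip.camera('scene');t=manip.camera('top');cs,ct=cam('scene'),cam('top')
for d in manip.outline_of('top_cup','scene')[:3]: print('scene',d['score'],np.round(d['centre']),'atz34',atz(cs,d['centre'],34).round())
for d in manip.outline_of('top_cup','top')[:3]: print('top',d['score'],np.round(d['centre']),'atz34',atz(ct,d['centre'],34).round())
for d in manip.find_in('bowl','top')[:1]: print('bowl',np.round(d['centre']))
# overlay: expected cup on the coaster and the lower cup's original rim
def circ(im,c,C,a,r):
    e1=np.cross(a,[1,0.1,0]);e1/=np.linalg.norm(e1);e2=np.cross(a,e1)
    cv2.polylines(im,[np.int32([proj(c,C+r*(np.cos(u)*e1+np.sin(u)*e2))[::-1]*4 for u in np.linspace(0,6.28,60)])],False,(0,255,0),1)
o=[]
for im,c in((s,cs),(t,ct)):
    b=cv2.resize(im,None,fx=4,fy=4,interpolation=cv2.INTER_CUBIC)
    C=np.array([533.4,-218.8,0]);up=np.array([0,0,1.])
    circ(b,c,C+[0,0,68],up,31);circ(b,c,C+[0,0,5],up,18);circ(b,c,C+[0,0,5],up,50)
    u=np.radians([40,24.3]);a=np.array([np.sin(u[0])*np.cos(u[1]),np.sin(u[0])*np.sin(u[1]),np.cos(u[0])])
    circ(b,c,np.array([553.4,-3.9,116.9])-29*a,a,31)
    o.append(b)
A=o[0][820:1100,660:1060+400][:, :800]; B=o[0][860:1160,1640:2040]; D=o[1][880:1180,1200:2000][:, :400]; 
D2=o[1][880:1180,1620:2020]
m=np.vstack([A,np.hstack([cv2.resize(B,(266,300)),cv2.resize(D,(267,300)),cv2.resize(D2,(267,300))])])
save('end',m)
print(manip.read_state()['wrist_force'],tool()[:3,3])
E
```

```text
scene 0.86 [227. 202.] atz34 [ 521. -228.   34.]
scene 0.51 [254. 470.] atz34 [465. 231.  34.]
top 0.74 [168. 230.] atz34 [693. 163.  34.]
top 0.63 [253. 456.] atz34 [ 530. -229.   34.]
bowl [299. 195.]
[ 0.50289907  0.72268422 -0.15900716] [ 471.7698803  -270.4931821   165.74114294]
```

View pics/end.png

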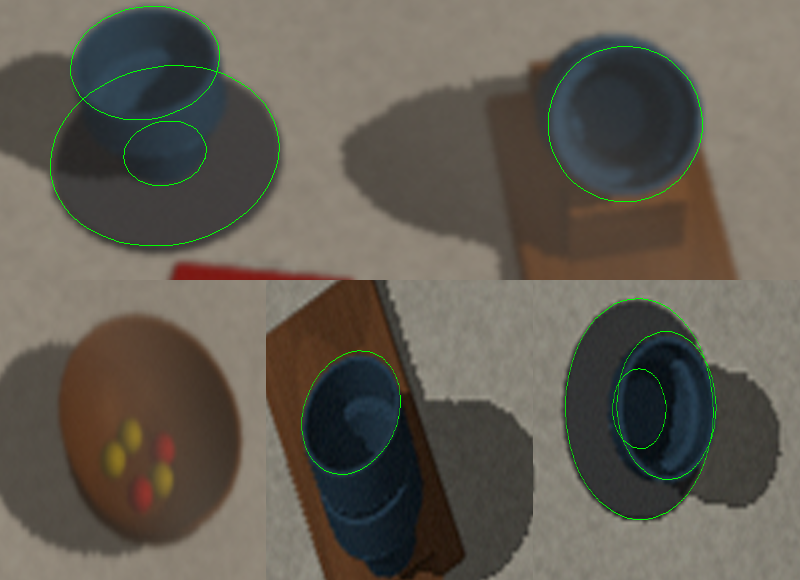

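The final picture agrees. The cup stands upright inside the coaster, with its rim and foot on the predicted rings. The lower cup's rim is on its original ring, the bowl centre is unchanged at top (299,195) with all five sweets in it, and the gripper is clear.

```bash
python3 -c "from cell import manip; print(manip.sign_off())"
```

```text
the job is handed in; nothing more can be done
None
```

I lifted the top cup off the pile along its leaning axis and tipped all five sweets into the amber bowl while holding it. I then set it upright on the larger coaster and handed the job in at about 26 s of the 56 s allowed. No verdict was reported.

- **Sweets and bowl:** the last pictures show 3 yellow and 2 red sweets in the bowl. The bowl's centre is where it was at the start, at top pixel (299,195).
- **Cup on the coaster:** it stands upright, with its rim and foot on the positions I predicted, within a few mm of the coaster's centre. The setting-down force read about 9.5 N at the wrist, against the 25 N limit.
- **Lower cup and bystanders:** the lower cup's rim lies on its original outline, up to the same few-mm scene-camera offset seen before the pick. I steered clear of the jar, tin and tea glass and saw no contact force on the way, but I did not re-measure them at the end. The gripper is clear and the wrist reads no load.
- **Disagreements:** the cup touched down about 3 mm lower than planned, so I had gripped it about 3 mm further down its band than intended. In the final check the cup finder's centres were about 10 mm off the predicted spot. It also reported the bowl and the jar as the cup, so I relied on the outline overlay instead.

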